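# Lay out a blood-draw station

## Task

Lay out the blood-draw station: first lift the white slide box off the blue case without shifting the case, and set it flat on the table midway between the small rack of nine purple-capped tubes and the yellow sharps bin, its long side in line with them; then lay the brown label roll flat on the middle of the white box. Stand the hand-gel bottle squarely behind the white box (on the side away from the robot) with a gap of about 3 cm, and stand the green-lidded specimen cup squarely in front of the tube rack (on the robot's side), also with a gap of about 3 cm. Leave the blue case, the small white tray, the scissors and the spray bottle where they are.

Things in the scene. Friction and masses are not known exactly. Their poses are not given: they have to be found in the camera images.
- rack: Tube rack fixed to the table: white plastic, 64 x 64 mm, 85 mm high with its nine purple-capped tubes. Origin at the centre of its underside, z up. Its x axis points away from the robot's side (within 0.2 rad of straight ahead), square to the row formed by rack and bin; its y axis runs along that row. 'In front of' and 'behind' mean along -x and +x of this frame. The bin stands 250 mm from it, centre to centre, on its +y or its -y side (this changes from start to start).
- bin: Yellow sharps bin with a red lid, fixed to the table, 64 x 64 mm, 85 mm high. Origin at the centre of its underside; turned the same way as the rack.
- case: Blue flat instrument case, loose, 80 mm (its x) x 140 mm (its y) x 28 mm high, 0.4 kg; origin at the centre of its underside. The white slide box lies on it, askew. It must not be shifted.
- slidebox: White flat slide box with a grey seam and an orange label at each end of its lid, loose, closed, 58 mm (its x) x 120 mm (its long side, its y) x 24 mm high, about 0.12 kg; flat top. Origin at the centre of its underside, z up. Starts lying flat on top of the blue case. To go midway between rack and bin, long side along the row.
- roll: Brown label roll lying flat: ring of 52 mm outer diameter, 24 mm hole, 28 mm high, about 0.06 kg; origin at the centre of its underside, z up. To lie centred on the white slide box.
- gel: White hand-gel bottle with a blue band, round, 52 mm diameter up to 52 mm height, then a shoulder and a blue neck; a flat white spout on top (from 22 mm to its -x to 6 mm to its +x) ends 78 mm up. About 0.14 kg. Origin at the centre of its underside, z up. To stand behind the middle of the white box: 3 cm gap means 85 mm from centre to centre.
- cup: Grey specimen cup with a green screw lid, 60 mm high; the lid is 54 mm in diameter and spans heights 44 to 60 mm, the cup below it is 48 to 52 mm in diameter. About 0.07 kg. Origin at the centre of its underside, z up. To stand in front of the middle of the rack's robot-side face: 3 cm gap means 89 mm from centre to centre.
- tray: Small open white tray with gauze packs, 85 x 135 x 28 mm, loose bystander; origin at the centre of its underside. Leave alone.
- scissors: Yellow-handled scissors, 150 mm long, lying on the table, loose bystander; origin near the pivot. Leave alone.
- spray: White spray bottle, 70 mm diameter, 198 mm high, loose bystander at the robot's right; origin at the centre of its underside. Leave alone.
Mind the look-alikes: they are no part of the job. Leave any pink look-alike of the gel alone.

How it is judged:
By the outcome, as a careful person would: the job done as asked, in the order asked, and still so for the second after the job is handed in, with the robot touching nothing.
It also fails if it takes over 112 s, if anything falls off the work surface, if the arm or the gripper's body presses on something with over 40 N, if the wrist force passes 120 N, or if a joint passes its speed limit or range.

## Robot

A 7-joint arm with a two-finger parallel gripper is mounted at the origin on the work surface. World frame = base frame: x ahead of the robot, y to its left, z up, the work surface at z = 0. Lengths are in mm, angles in rad, forces in N, time in s.
With the tool pointing down it reaches from about 350 to 900 mm from the base axis. Payload 8.1 kg.
Tool frame: the origin (TCP) lies where the fingers leave the gripper's body, on its centre line; the fingertips stand 73 mm ahead of it and the grasp point (between the pads) lies 54 mm ahead of it (bot.grip_depth is the distance from the TCP to the grasp point, in mm); z points along the fingers, y is the line along which they close (so a half turn about z gives the same grasp; the last joint's range is limited). The gripper opens to 85 mm and grips with 20 to 120 N. Pads are 22 mm wide; open, the fingers measure 114 mm over their backs; the gripper's body (76 mm by 85 mm) begins 54 mm behind the grasp point. The pads swing forward as they close: fully open they stand 13 mm farther back than shut.
Start: joints at [-1.229, 0.434, 0.025, 1.573, -0.012, 1.134, -0.075], TCP at [268.949, 564.184, 303.923] pointing down, gripper open.
Joint ranges: [-2.62, 2.62], [-0.44, 2.09], [-1.27, 1.32], [0.08, 2.57], [-1.32, 4.46], [0.12, 2], [-2.74, 2.74]. Speed limits (rad/s): [2.22, 2.22, 3.01, 3.01, 3.14, 3.14, 3.14].

## Interface

Orientations are given as a rotation vector (axis times angle).
In Python, from station import bot gives the robot as it stands.
- The arm moves only by the tool move_arm, never from a script. Its argument "motion" is a list of rows, each a list of 7 numbers: the shift along the world's x, y, z as a fraction of full scale, then the turn, a rotation vector about the world's x, y, z as a fraction of full scale, then the closure, from -1 (fully open) to 1 (shut). A call has 1 to 12 rows; each row shifts and turns the commanded pose from where the row before left it; what a row does not reach is not made up. Full scale, the value 1, is 0.2 m for a shift and 120 degrees for a turn. A row lasts 1/8 s, in which the tool goes at most 62.5 mm and 10.7 degrees, less where a joint would pass 70% of its speed; a pose out of reach is approached as far as the arm can. A call with a number of a shift or a turn outside -1 to 1 is refused whole. A call with a gripper value outside its range is refused whole. The fingers move at their own pace and stop on an object; the grip force is fixed at half the most. Time passes only in rows, so rows that do not move let the fingers close. It gives the time, the measured TCP pose, the force, the opening and the grip force at its end, in the units of the state.
- bot.get_state(): the state, without advancing time (a new reading comes with each control period).
- bot.snapshot(name): name is "scene" or "top"; returns the picture (400x640x3 uint8, red, green, blue); there is no depth.
- bot.calibration(name): a dict with "fx", "fy", "cx", "cy" (pixels), "k1" (the pictures are not rectified: a ray, as slopes to the right and down, at radius r is drawn at 1 + k1 r^2 times it, then the intrinsics apply), "rvec" (rotation vector, rad) and "tvec" (3), from world to camera coordinates, as OpenCV has them. Camera axes: x right, y down, z forward; pixel columns grow to the right and rows downward; lengths in mm; the calibration is good to about 2 mm. A picture is of the moment at which its call begins. calibration takes no time and is no camera call.
- bot.finish_job(): hands the job in; it is judged then, once.
The state is a dict: "time_s": time; "joints": joint angles; "joint_velocities": joint speeds; "effort": joint torques, N m; "tcp_pos": TCP position; "ee_rot": TCP orientation; "ft_force": force on the tool from outside, world axes, zero at the start; "torque": the same for the moment, N m; "finger_gap": finger opening in mm; "gripper_force": force on a finger pad.
Only numpy, scipy, OpenCV 4.12 (cv2) and the standard library are available. Lean on these libraries where they do the work, as an engineer would, in place of code of your own. Each camera call takes 0.05 s, during which the arm holds its last target. There are 200 camera calls.

## Working session

There is one attempt and no reset: what is moved stays moved. The work goes in short steps, Python scripts to look and compute and a tool call to move; the robot and the scene stay as the last step left them, time stands still between calls to the robot, and variables do not carry over. Pictures are saved under pics/ and viewed, at most 14 in all, crops included, and the job is handed in when it is done.

Besides the shell and the picture viewer there is one more tool, called after "Emit:" in YAML: its name, and indented under it one key for each argument. move_arm: Moves the arm, as the interface text tells. Its arguments: {"type":"object","properties":{"motion":{"type":"array"}},"required":["motion"]}

```bash
mkdir -p pics && ls && python3 - <<'E'
from station import bot
import cv2
for n in("scene","top"):
    im=bot.snapshot(n); cv2.imwrite(f"pics/{n}0.png",im[:,:,::-1]); c=bot.calibration(n); print(n,c)
s=bot.get_state(); print(s); print(bot.grip_depth)
E
```

```text
pics
scene {'fx': 469.11153604680976, 'fy': 469.11153604680976, 'cx': 318.04872302291693, 'cy': 195.13309487576697, 'k1': 0.010628763118669634, 'rvec': array([ 0.83645139,  2.7568067 , -0.79460758]), 'tvec': array([ 570.19232233, -178.63193374, 1576.18437791])}
top {'fx': 375.11774659407996, 'fy': 375.11774659407996, 'cx': 322.53226749594745, 'cy': 198.0556870213977, 'k1': -0.0886898479180832, 'rvec': array([ 2.21421057, -2.18933506,  0.08120238]), 'tvec': array([-114.30528617,  586.40755019, 1214.30165762])}
{'time_s': 0.1, 'joints': array([-1.2285859 ,  0.43513457,  0.02494416,  1.57400319, -0.01158738,
        1.13398836, -0.07512096]), 'joint_velocities': array([-1.77167702e-03, -2.62231164e-04, -5.80918559e-04, -3.55460486e-03,
       -6.68508176e-06, -6.95013466e-04, -1.09947402e-04]), 'effort': array([ 2.78906409e-03, -6.71749306e+01,  1.02794051e+00, -3.16900599e+01,
        1.57763500e-02,  7.23165984e-03,  2.91805918e-05]), 'tcp_pos': array([268.80683471, 563.85599659, 303.21680085]), 'ee_rot': array([-6.93009517e-01, -3.06401525e+00,  2.16244203e-03]), 'ft_force': array([ 0.68907038, -0.16524308, -0.49007358]), 'torque': array([-0.01729839, -0.0289853 , -0.00133315]), 'gripper_force': 0.0, 'finger_gap': 85.36271155555256}
53.900000000000006
```

View pics/scene0.png

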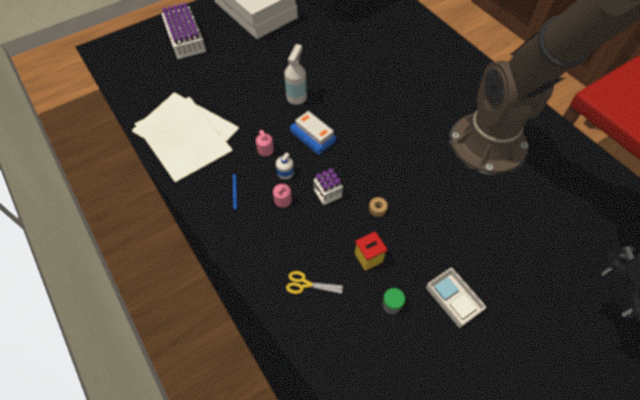

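View pics/top0.png

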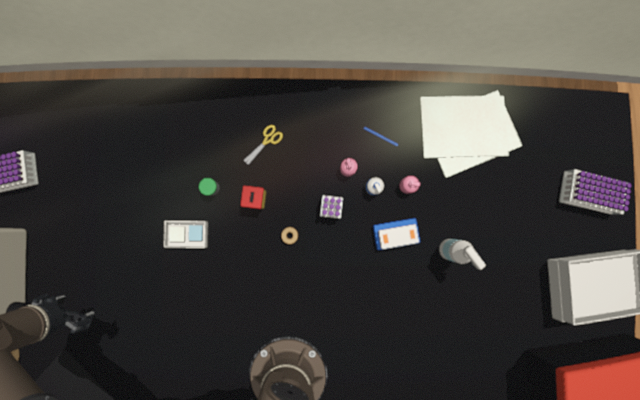

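```bash
cat > h.py <<'E'
import cv2,numpy as np
from station import bot
def cal(n):
    c=bot.calibration(n); K=np.array([[c['fx'],0,c['cx']],[0,c['fy'],c['cy']],[0,0,1]])
    return K,np.array([c['k1'],0,0,0,0]),cv2.Rodrigues(c['rvec'])[0],np.array(c['tvec'])
def world(n,px,z):
    K,D,R,t=cal(n); p=cv2.undistortPoints(np.float64(px).reshape(-1,1,2),K,D)[:,0]
    d=np.c_[p,np.ones(len(p))]@R; o=-R.T@t
    return o+d*((z-o[2])/d[:,2])[:,None]
def proj(n,P):
    K,D,R,t=cal(n); return cv2.projectPoints(np.float64(P).reshape(-1,1,3),cv2.Rodrigues(R)[0],t,K,D)[0][:,0]
RNG=dict(red=[(0,150,90),(6,255,255)],purple=[(130,60,50),(155,255,255)],green=[(50,100,60),(85,255,255)],
 orange=[(7,100,150),(18,255,255)],brown=[(10,50,80),(20,200,255)],blue=[(100,120,60),(120,255,255)],white=[(0,0,130),(180,60,255)],pink=[(160,60,90),(179,200,255)],yellow=[(20,120,80),(33,255,255)])
def blobs(im,col,amin=8,box=(140,120,440,270)):
    hsv=cv2.cvtColor(im,cv2.COLOR_RGB2HSV); m=cv2.inRange(hsv,*[np.array(v) for v in RNG[col]])
    k=np.zeros_like(m);x0,y0,x1,y1=box;k[y0:y1,x0:x1]=m[y0:y1,x0:x1]
    n,l,s,c=cv2.connectedComponentsWithStats(k)
    return [(c[i].round(2),s[i].tolist(),l==i) for i in range(1,n) if s[i][4]>=amin]
E
python3 - <<'E'
from h import *
im=cv2.imread('pics/top0.png')[:,:,::-1].copy(); sc=cv2.imread('pics/scene0.png')[:,:,::-1].copy()
for n in("top","scene"):
    K,D,R,t=cal(n);print(n,'cam',(-R.T@t).round())
Z=dict(red=85,purple=85,green=60,orange=52,brown=28,blue=28,white=52,pink=52)
for n,i,b in(("top",im,(140,120,440,270)),("scene",sc,(210,90,500,340))):
  for c in Z:
    for cc,s,_ in blobs(i,c,10,b): print(n,c,cc,s,world(n,[cc],Z[c])[0].round(1))
R=cv2.Rodrigues(bot.get_state()['ee_rot'])[0];print('tool y',R[:,1].round(3),'x',R[:,0].round(3))
crop=im[150:265,180:440]; cv2.imwrite('pics/crop0.png',cv2.resize(crop,None,fx=3,fy=3,interpolation=cv2.INTER_CUBIC)[:,:,::-1])
E
```

```text
top cam [ 519.  -86. 1247.]
scene cam [1014.  511. 1246.]
top red [251.45 196.77] [240, 185, 24, 24, 430] [585.3 114.1  85. ]
top purple [325.75 199.42] [324, 198, 4, 4, 12] [ 579.8 -116.5   85. ]
top purple [332.23 199.85] [331, 198, 4, 5, 13] [ 578.7 -136.6   85. ]
top purple [338.38 200.62] [337, 199, 4, 4, 13] [ 576.5 -155.8   85. ]
top purple [325.   205.31] [324, 203, 3, 5, 13] [ 561.4 -114.4   85. ]
top purple [331.38 206.  ] [330, 204, 4, 5, 16] [ 559.5 -134.2   85. ]
top purple [337.5 207. ] [336, 205, 4, 5, 16] [ 556.6 -153.2   85. ]
top purple [324.36 211.79] [323, 210, 4, 5, 14] [ 541.3 -112.6   85. ]
top purple [330.5  212.71] [329, 211, 4, 4, 14] [ 538.7 -131.7   85. ]
top purple [336.64 213.21] [335, 211, 4, 5, 14] [ 537.4 -150.7   85. ]
top green [206.87 186.21] [198, 178, 19, 18, 262] [618.7 261.9  60. ]
top orange [411.89 233.68] [410, 230, 5, 8, 28] [ 474.7 -394.9   52. ]
top orange [385.19 238.61] [383, 235, 5, 8, 31] [ 458.4 -308.5   52. ]
top brown [289.21 235.22] [281, 227, 17, 18, 221] [465.3  -0.9  28. ]
top brown [411.89 233.89] [409, 229, 6, 10, 44] [ 473.1
[... 2331 characters left out ...]
e white [481.   132.17] [477, 129, 9, 7, 12] [ 32.5 -20.6  52. ]
scene white [455.23 134.73] [452, 132, 7, 6, 30] [109.1 -59.4  52. ]
scene white [283.33 162.55] [276, 153, 16, 18, 181] [ 631.4 -276.5   52. ]
scene white [489.   166.58] [486, 164, 7, 6, 33] [109.1  93.7  52. ]
scene white [323.37 190.39] [314, 178, 28, 26, 201] [ 585.  -120.4   52. ]
scene white [456.05 296.85] [428, 268, 58, 58, 1687] [481.1 350.5  52. ]
scene white [328.15 286.96] [313, 283, 29, 10, 165] [745.7 140.8  52. ]
scene pink [263.93 143.06] [255, 129, 18, 27, 360] [ 642.9 -377.8   52. ]
scene pink [281.55 194.49] [272, 183, 19, 24, 372] [ 697.5 -178.4   52. ]
tool y [ 0.43   0.903 -0.001] x [-0.903  0.43  -0.   ]
```

View pics/crop0.png

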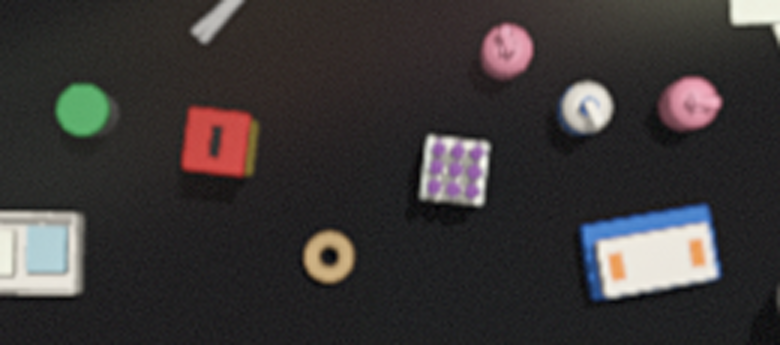

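The crop shows three bottle-shaped candidates in the top picture: white with a blue band at (375,186), and pink at (348,167) and (410,184). The white one at about (630,-276) is the gel. The roll at (289,235) and the cup at (207,186) each have no rival. The two views agree within 3 mm, and rack to bin comes out at 249 mm against the stated 250. The row yaw is about -0.105, the box yaw is about +0.184, and the box centre is (467,-351).

Emit:
move_arm:
  motion:
    - [0.06,-0.3,0,0,0,-0.0375,-1]
    - [0.06,-0.3,0,0,0,-0.0375,-1]
    - [0.06,-0.3,0,0,0,-0.0375,-1]
    - [0.06,-0.3,0,0,0,-0.0375,-1]
    - [0.06,-0.3,0,0,0,-0.0375,-1]
    - [0.06,-0.3,0,0,0,-0.0375,-1]
    - [0.06,-0.3,0,0,0,-0.0375,-1]
    - [0.06,-0.3,0,0,0,-0.0375,-1]
    - [0.06,-0.3,0,0,0,-0.0375,-1]
    - [0.06,-0.3,0,0,0,-0.0375,-1]
    - [0.06,-0.3,0,0,0,-0.0375,-1]
    - [0.06,-0.3,0,0,0,-0.0375,-1]

```text
time_s: 1.6
tcp_pos: [412.9, -157.6, 304.1]
ee_rot: [2.011, 2.413, 0.001]
ft_force: [1.6, 0.7, 0.5]
finger_gap: 85.5
gripper_force: 0.0
```

Emit:
move_arm:
  motion:
    - [0.054,-0.194,0,0,0,0,-1]
    - [0.054,-0.194,0,0,0,0,-1]
    - [0.054,-0.194,-0.1,0,0,0,-1]
    - [0.054,-0.194,-0.15,0,0,0,-1]
    - [0.054,-0.194,-0.2,0,0,0,-1]
    - [0,0,-0.2,0,0,0,-1]
    - [0,0,-0.1,0,0,0,-1]
    - [0,0,0,0,0,0,-1]

```text
time_s: 2.6
tcp_pos: [466.0, -349.2, 152.3]
ee_rot: [-2.007, -2.412, 0.001]
ft_force: [-0.6, -0.3, 0.1]
finger_gap: 85.4
gripper_force: 0.0
```

```bash
python3 - <<'E'
from h import *
s=bot.get_state();print(s['tcp_pos'],s['ee_rot'],s['joints'])
im=bot.snapshot('scene');cv2.imwrite('pics/s1.png',cv2.resize(im[60:220,230:430],None,fx=4,fy=3.75)[:,:,::-1])
for c in('orange',):
  for cc,st,_ in blobs(im,c,8,(210,90,500,340)): print(cc,world('scene',[cc],52)[0])
E
```

```text
[ 466.02398689 -349.21852797  152.26325639] [-2.00667122e+00 -2.41245050e+00  1.17626614e-03] [ 0.12520695  0.5990169   0.62466985  1.87565351 -0.46667568  0.82060937
  1.17754019]
[377.93 204.66] [479.01880689  11.26032142  52.        ]
```

View pics/s1.png

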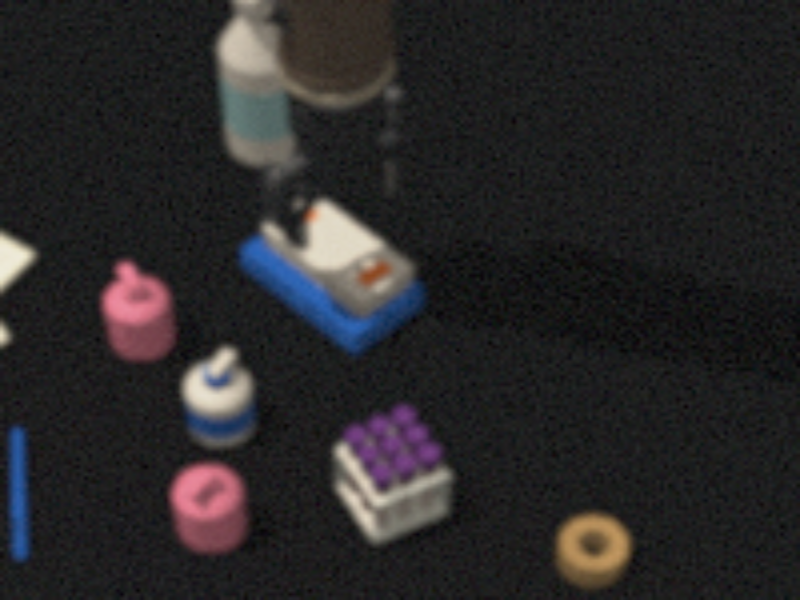

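Emit:
move_arm:
  motion:
    - [0,-0.004,-0.1,0,0,0,-1]
    - [0,0,-0.08,0,0,0,-1]
    - [0,0,-0.06,0,0,0,-1]
    - [0,0,0,0,0,0,-1]
    - [0,0,0,0,0,0,1]
    - [0,0,0,0,0,0,1]
    - [0,0,0,0,0,0,1]
    - [0,0,0,0,0,0,1]
    - [0,0,0,0,0,0,1]
    - [0,0,0,0,0,0,1]

```text
time_s: 3.9
tcp_pos: [467.2, -350.9, 106.8]
ee_rot: [2.008, 2.415, 0.0]
ft_force: [-1.7, 0.7, 4.8]
finger_gap: 56.5
gripper_force: 64.4
```

Emit:
move_arm:
  motion:
    - [0,0,0.02,0,0,0,1]
    - [0,0,0.05,0,0,0,1]
    - [0,0,0.1,0,0,0,1]
    - [0,0,0.15,0,0,0,1]
    - [0,0,0.2,0,0,0,1]
    - [0,0,0.2,0,0,0,1]
    - [0,0,0,0,0,0,1]

```text
time_s: 4.78
tcp_pos: [467.9, -351.9, 253.5]
ee_rot: [2.005, 2.411, 0.002]
ft_force: [0.6, -0.1, -1.3]
finger_gap: 56.7
gripper_force: 64.0
```

```bash
python3 - <<'E'
from h import *
im=bot.snapshot('scene');cv2.imwrite('pics/s2.png',cv2.resize(im[60:220,230:430],None,fx=4,fy=3.75)[:,:,::-1])
print(bot.get_state()['ft_force'])
E
```

```text
[-0.37200647  0.24359507 -1.14878924]
```

View pics/s2.png

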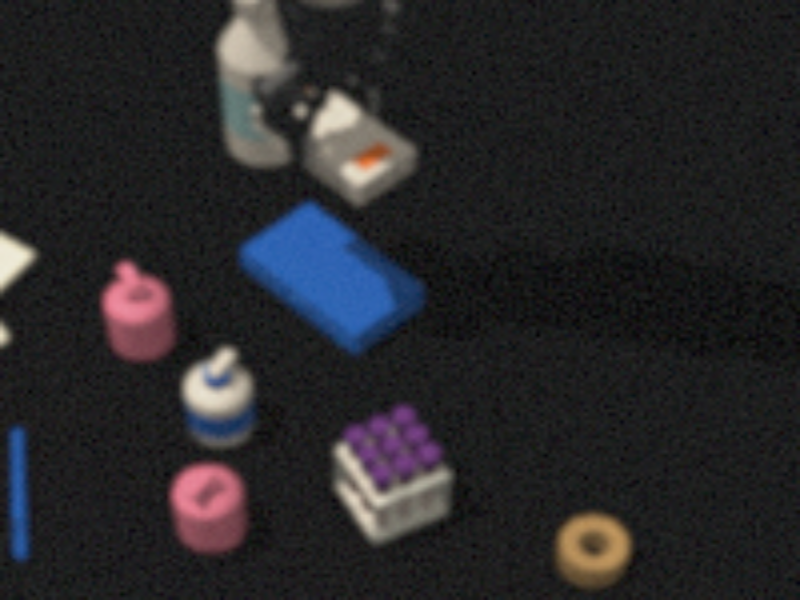

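The box is held level and the case hasn't moved. Next I carry the box to the middle of the row.

Emit:
move_arm:
  motion:
    - [0.0525,0.1715,0,0,0,-0.0139,1]
    - [0.0525,0.1715,0,0,0,-0.0139,1]
    - [0.0525,0.1715,0,0,0,-0.0139,1]
    - [0.0525,0.1715,0,0,0,-0.0139,1]
    - [0.0525,0.1715,0,0,0,-0.0139,1]
    - [0.0525,0.1715,0,0,0,-0.0139,1]
    - [0.0525,0.1715,0,0,0,-0.0139,1]
    - [0.0525,0.1715,0,0,0,-0.0139,1]
    - [0.0525,0.1715,0,0,0,-0.0139,1]
    - [0.0525,0.1715,0,0,0,-0.0139,1]
    - [0,0,0,0,0,0,1]
    - [0,0,0,0,0,0,1]

```text
time_s: 6.32
tcp_pos: [571.3, -8.0, 249.1]
ee_rot: [-2.337, -2.098, 0.003]
ft_force: [-0.5, -0.6, -0.2]
finger_gap: 56.7
gripper_force: 64.0
```

Emit:
move_arm:
  motion:
    - [0.008,-0.005,-0.15,0,0,0,1]
    - [0,0,-0.2,0,0,0,1]
    - [0,0,-0.2,0,0,0,1]
    - [0,0,-0.15,0,0,0,1]
    - [0,0,-0.08,0,0,0,1]
    - [0,0,-0.03,0,0,0,1]
    - [0,0,0,0,0,0,1]
    - [0,0,0,0,0,0,1]

```text
time_s: 7.32
tcp_pos: [574.1, -8.7, 88.9]
ee_rot: [2.337, 2.098, 0.002]
ft_force: [0.3, 0.1, -1.2]
finger_gap: 56.4
gripper_force: 64.0
```

Emit:
move_arm:
  motion:
    - [-0.005,0,-0.025,0,0,0,1]
    - [0,0,-0.015,0,0,0,1]
    - [0,0,-0.008,0,0,0,1]
    - [0,0,0,0,0,0,1]
    - [0,0,0,0,0,0,1]

```text
time_s: 7.95
tcp_pos: [572.4, -8.5, 78.8]
ee_rot: [-2.337, -2.098, -0.001]
ft_force: [-3.8, 0.7, 8.8]
finger_gap: 56.4
gripper_force: 64.9
```

Emit:
move_arm:
  motion:
    - [0,0,0,0,0,0,-1]
    - [0,0,0,0,0,0,-1]
    - [0,0,0,0,0,0,-1]
    - [0,0,0.05,0,0,0,-1]
    - [0,0,0.15,0,0,0,-1]
    - [0,0,0.25,0,0,0,-1]
    - [0,0,0.25,0,0,0,-1]
    - [0,0,0.2,0,0,0,-1]
    - [-0.2,0.2,0.1,0,0,0,-1]
    - [-0.3,0.2,0,0,0,0,-1]
    - [-0.3,0.2,0,0,0,0,-1]
    - [0,0,0,0,0,0,-1]

```text
time_s: 9.45
tcp_pos: [424.5, 104.4, 278.1]
ee_rot: [-2.326, -2.106, 0.001]
ft_force: [0.8, -0.9, 0.3]
finger_gap: 85.3
gripper_force: 0.0
```

```bash
cat > look.py <<'E'
from h import *
import sys
for n,b in(("top",(140,140,445,270)),("scene",(210,90,500,340))):
  im=bot.snapshot(n);cv2.imwrite(f'pics/{sys.argv[1]}_{n}.png',im[:,:,::-1])
  cs=[]
  for c,z in(('orange',24),('brown',float(sys.argv[2])),('green',60),('white',52),('red',85)):
    for cc,st,_ in blobs(im,c,12,b): print(n,c,cc,st,world(n,[cc],z)[0].round(1))
E
python3 look.py a 28
```

```text
top orange [278.79 200.69] [277, 197, 5, 8, 29] [577.  35.  24.]
top orange [305.66 203.76] [304, 200, 4, 8, 29] [568.  -52.7  24. ]
top brown [278.91 200.67] [276, 196, 6, 10, 46] [576.9  34.2  28. ]
top brown [305.72 204.04] [303, 200, 6, 9, 46] [566.9 -53.   28. ]
top brown [289.18 235.19] [281, 227, 17, 18, 222] [465.4  -0.8  28. ]
top brown [210.1  257.17] [185, 241, 48, 29, 1132] [390.8 255.   28. ]
top brown [243.98 253.17] [235, 242, 14, 28, 58] [405.5 144.7  28. ]
top brown [179.54 258.25] [173, 246, 15, 24, 239] [385.4 355.8  28. ]
top green [206.83 186.21] [198, 178, 18, 18, 256] [618.7 262.   60. ]
top white [434.88 150.96] [422, 140, 23, 36, 472] [ 743.9 -472.    52. ]
top white [253.29 153.83] [244, 144, 21, 20, 127] [725.5 117.1  52. ]
top white [375.39 185.11] [368, 177, 16, 17, 209] [ 629.4 -276.4   52. ]
top white [292.36 202.23] [273, 191, 40, 23, 634] [571.3 -11.1  52. ]
top white [331.02 206.21] [320, 195, 23, 24, 325] [ 560.  -134.4   52. ]
top white [184.43 233.01] [164, 220, 43, 28, 1116] [468.7 333.   52. ]
top red [251.54 196.94] [240, 186, 24, 23, 419] [584
[... 1130 characters left out ...]
.78] [383, 287, 23, 23, 398] [621.2 263.5  60. ]
scene white [289.81  98.62] [288, 96, 5, 6, 16] [ 471.2 -496.1   52. ]
scene white [219.72 136.03] [210, 112, 29, 51, 883] [ 748.  -483.6   52. ]
scene white [283.34 162.59] [276, 153, 16, 18, 182] [ 631.4 -276.4   52. ]
scene white [488.88 166.62] [486, 164, 7, 6, 34] [109.5  93.6  52. ]
scene white [323.45 190.38] [314, 178, 28, 26, 201] [ 584.8 -120.3   52. ]
scene white [347.48 221.27] [330, 202, 37, 40, 654] [586.4   6.7  52. ]
scene white [456.04 296.81] [428, 268, 58, 58, 1690] [481.  350.4  52. ]
scene white [328.09 286.93] [313, 283, 29, 10, 164] [745.7 140.6  52. ]
scene red [371.13 245.07] [356, 231, 31, 29, 484] [587.7 117.   85. ]
```

Emit:
move_arm:
  motion:
    - [0.05,-0.13,0,0,0,0,-1]
    - [0.05,-0.13,0,0,0,0,-1]
    - [0.05,-0.13,-0.1,0,0,0,-1]
    - [0.05,-0.13,-0.15,0,0,0,-1]
    - [0,0,-0.2,0,0,0,-1]
    - [0,0,-0.15,0,0,0,-1]
    - [0,0,0,0,0,0,-1]
    - [0,0,0,0,0,0,-1]

```text
time_s: 10.55
tcp_pos: [469.5, -4.5, 159.3]
ee_rot: [2.339, 2.095, 0.001]
ft_force: [-0.3, -0.2, 0.4]
finger_gap: 85.7
gripper_force: 0.0
```

Emit:
move_arm:
  motion:
    - [-0.022,0.022,-0.15,0,0,0,-1]
    - [0,0,-0.15,0,0,0,-1]
    - [0,0,-0.08,0,0,0,-1]
    - [0,0,-0.025,0,0,0,-1]
    - [0,0,0,0,0,0,-1]
    - [0,0,0,0,0,0,1]
    - [0,0,0,0,0,0,1]
    - [0,0,0,0,0,0,1]
    - [0,0,0,0,0,0,1]
    - [0,0,0,0,0,0,1]
    - [0,0,0,0,0,0,1]

```text
time_s: 11.92
tcp_pos: [464.6, 1.2, 78.5]
ee_rot: [2.337, 2.099, 0.003]
ft_force: [-3.0, -0.4, 17.9]
finger_gap: 50.6
gripper_force: 58.9
```

Emit:
move_arm:
  motion:
    - [0,0,0.03,0,0,0,1]
    - [0,0,0.1,0,0,0,1]
    - [0,0,0.15,0,0,0,1]
    - [0,0,0.12,0,0,0,1]
    - [0.13,-0.012,0,0,0,0,1]
    - [0.14,-0.013,0,0,0,0,1]
    - [0.14,-0.013,0,0,0,0,1]
    - [0.13,-0.012,0,0,0,0,1]
    - [0,0,0,0,0,0,1]
    - [0,0,0,0,0,0,1]

```text
time_s: 13.18
tcp_pos: [571.3, -8.9, 157.2]
ee_rot: [-2.338, -2.098, 0.001]
ft_force: [-1.1, -0.2, -0.6]
finger_gap: 50.1
gripper_force: 62.3
```

```bash
python3 - <<'E'
from h import *
im=bot.snapshot('scene');cv2.imwrite('pics/s3.png',cv2.resize(im[130:290,280:440],None,fx=3.75,fy=3.75)[:,:,::-1])
E
```

```text
(no output)
```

View pics/s3.png

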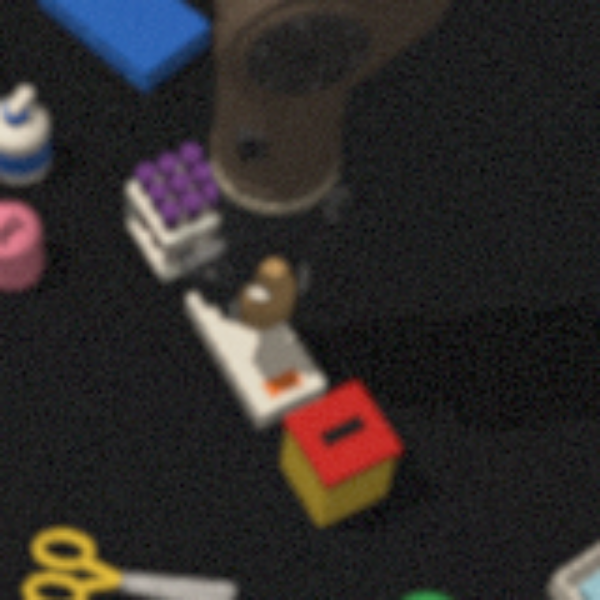

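The roll has pivoted in the grip: its hole now faces sideways at crop (258,292). I'll look closer in both views before lowering it.

```bash
python3 - <<'E'
from h import *
a=[]
for n in('scene','top'):
    im=bot.snapshot(n); u,v=proj(n,[[571,-9,100]])[0].astype(int)
    a.append(cv2.resize(im[v-25:v+25,u-25:u+25],(400,400),interpolation=cv2.INTER_CUBIC))
im=np.clip(np.hstack(a)*1.6,0,255).astype('uint8');cv2.imwrite('pics/s4.png',im[:,:,::-1])
E
```

```text
(no output)
```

View pics/s4.png

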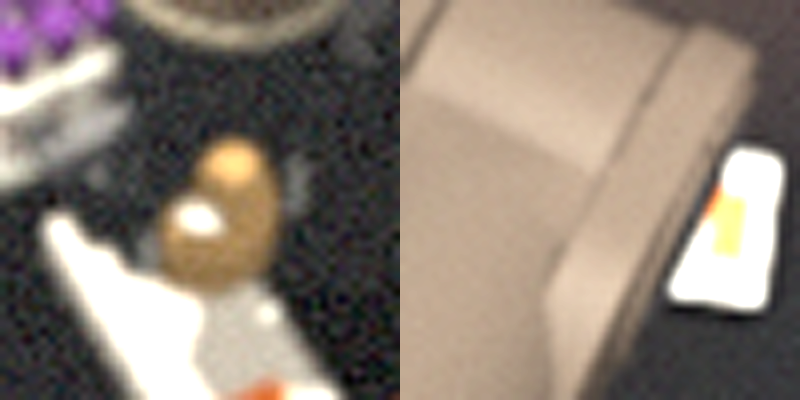

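```bash
python3 - <<'E'
from h import *
n='scene'; im=bot.snapshot(n); u,v=(proj(n,[[571,-9,100]])[0]).astype(int)
c=np.clip(cv2.resize(im[v-25:v+25,u-25:u+25],(400,400),interpolation=cv2.INTER_CUBIC)*1.8,0,255).astype('uint8')
c2=c.copy(); t=np.linspace(0,2*np.pi,60)
for r,z,col in((26,107,(0,255,0)),(26,79,(0,255,255)),(12,107,(255,0,0)),(12,79,(255,0,255))):
    P=np.c_[571+r*np.cos(t),-9+r*np.sin(t),0*t+z]; q=(proj(n,P)-[u-25,v-25])*8
    cv2.polylines(c2,[q.astype(np.int32)],True,col,1)
cv2.imwrite('pics/s5.png',np.hstack([c,c2])[:,:,::-1])
E
```

```text
(no output)
```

View pics/s5.png

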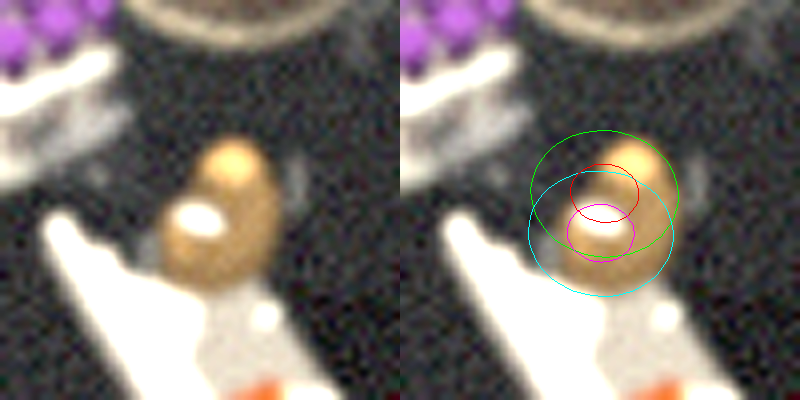

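The overlay shows the roll is flat after all. Light through the hole falls exactly where the two projected hole circles overlap, and the +x finger hides its left side. Lowering it now.

Emit:
move_arm:
  motion:
    - [0.008,0.003,-0.1,0,0,0,1]
    - [0,0,-0.09,0,0,0,1]
    - [0,0,-0.05,0,0,0,1]
    - [0,0,-0.02,0,0,0,1]
    - [0,0,0,0,0,0,1]
    - [0,0,0,0,0,0,1]

```text
time_s: 14.12
tcp_pos: [574.0, -8.4, 105.7]
ee_rot: [2.337, 2.098, 0.001]
ft_force: [-0.3, -0.1, -1.6]
finger_gap: 50.2
gripper_force: 62.3
```

Emit:
move_arm:
  motion:
    - [-0.005,0,-0.008,0,0,0,1]
    - [0,0,-0.008,0,0,0,1]
    - [0,0,0,0,0,0,1]
    - [0,0,0,0,0,0,1]

```text
time_s: 14.62
tcp_pos: [572.7, -8.2, 102.6]
ee_rot: [-2.338, -2.099, -0.001]
ft_force: [-2.6, 0.8, 5.7]
finger_gap: 50.2
gripper_force: 63.0
```

Emit:
move_arm:
  motion:
    - [0,0,0,0,0,0,-1]
    - [0,0,0,0,0,0,-1]
    - [0,0,0,0,0,0,-1]
    - [0,0,0.05,0,0,0,-1]
    - [0,0,0.2,0,0,0,-1]
    - [0,0,0.25,0,0,0,-1]
    - [0,0,0.1,0,0,0,-1]
    - [0.057,-0.26,0,0,0,-0.08,-1]
    - [0.057,-0.27,0,0,0,-0.08,-1]
    - [0.057,-0.27,0,0,0,-0.08,-1]
    - [0.057,-0.27,0,0,0,-0.08,-1]
    - [0.057,-0.27,0,0,0,-0.08,-1]

```text
time_s: 16.12
tcp_pos: [630.1, -277.8, 222.9]
ee_rot: [2.991, 0.959, 0.001]
ft_force: [-0.1, -0.4, -0.2]
finger_gap: 85.5
gripper_force: 0.0
```

Emit:
move_arm:
  motion:
    - [0,0,0,0,0,-0.08,-1]
    - [0,0,0,0,0,-0.08,-1]
    - [0,0,0,0,0,-0.08,-1]
    - [0,0,0,0,0,-0.08,-1]
    - [0,0,0,0,0,-0.03,-1]
    - [0,0,0,0,0,0,-1]
    - [0,0,0,0,0,0,-1]

```text
time_s: 17.0
tcp_pos: [629.8, -276.2, 222.4]
ee_rot: [3.137, -0.166, 0.0]
ft_force: [-0.9, 0.3, 0.7]
finger_gap: 85.6
gripper_force: 0.0
```

```bash
python3 look.py b 52 | grep -E "orange|brown|white"; python3 -c "
from station import bot
s=bot.get_state();print(s['joints'])"
```

```text
top orange [279.  200.5] [277, 197, 5, 8, 26] [577.6  34.4  24. ]
top brown [376.11 188.49] [306, 142, 139, 102, 6145] [ 618.5 -278.7   52. ]
top brown [260.96 247.12] [173, 193, 154, 77, 5172] [427.6  86.5  52. ]
top brown [278.98 200.7 ] [277, 196, 5, 10, 44] [575.6  31.7  52. ]
top white [390.95 173.49] [319, 140, 126, 85, 2960] [ 667.7 -326.8   52. ]
top white [253.39 153.85] [244, 144, 21, 20, 135] [725.4 116.8  52. ]
top white [421.87 182.66] [406, 168, 35, 28, 283] [ 639.4 -427.9   52. ]
top white [280.48 200.53] [273, 191, 21, 20, 218] [576.2  26.9  52. ]
top white [304.16 196.63] [296, 194, 17, 7, 83] [589.6 -48.4  52. ]
top white [292.  202.3] [289, 199, 8, 8, 44] [571.   -9.9  52. ]
top white [279.53 241.31] [226, 217, 94, 47, 1000] [446.7  27.8  52. ]
top white [182.92 232.43] [163, 220, 45, 28, 1055] [470.4 337.9  52. ]
top white [195.45 248.23] [188, 244, 17, 10, 22] [420.9 296.1  52. ]
scene orange [346.26 214.16] [336, 206, 21, 17, 188] [565.3 -26.9  24. ]
scene orange [354.8  231.85] [350, 229, 10, 7, 41] [579.1  35.5  24. ]
scene brown [266.71 105.71] [260, 100, 19,
[... 430 characters left out ...]
, 55, 941] [1026.8   61.5   52. ]
scene white [219.72 136.03] [210, 112, 28, 51, 884] [ 748.  -483.6   52. ]
scene white [455.37 134.63] [453, 132, 6, 6, 30] [108.5 -59.5  52. ]
scene white [283.41 162.61] [276, 153, 16, 18, 180] [ 631.3 -276.2   52. ]
scene white [487.31 165.94] [486, 164, 4, 5, 16] [111.7  89.   52. ]
scene white [323.68 190.78] [314, 179, 28, 25, 196] [ 585.  -118.7   52. ]
scene white [346.85 223.69] [330, 202, 37, 40, 377] [592.6  12.2  52. ]
scene white [456.08 296.81] [428, 268, 58, 58, 1685] [480.9 350.5  52. ]
scene white [328.15 286.95] [313, 283, 29, 10, 166] [745.6 140.7  52. ]
[-0.2613299   0.85437055  1.12556995  1.5533065  -0.79934743  1.25215801
 -0.6848424 ]
```

Emit:
move_arm:
  motion:
    - [0,0,-0.15,0,0,0,-1]
    - [0,0,-0.2,0,0,0,-1]
    - [0,0,-0.15,0,0,0,-1]
    - [0,0,-0.1,0,0,0,-1]
    - [0,0,-0.05,0,0,0,-1]
    - [0,0,0,0,0,0,-1]
    - [0,0,0,0,0,0,1]
    - [0,0,0,0,0,0,1]
    - [0,0,0,0,0,0,1]
    - [0,0,0,0,0,0,1]
    - [0,0,0,0,0,0,1]

```text
time_s: 18.48
tcp_pos: [630.3, -276.6, 93.4]
ee_rot: [3.136, -0.169, 0.003]
ft_force: [-0.4, 0.6, 6.3]
finger_gap: 50.3
gripper_force: 63.2
```

Emit:
move_arm:
  motion:
    - [0,0,0.05,0,0,0,1]
    - [0,0,0.15,0,0,0,1]
    - [0,0,0.2,0,0,0,1]
    - [0,0,0.15,0,0,0,1]
    - [0.02,0.18,0,0,0,0,1]
    - [0.02,0.19,0,0,0,0,1]
    - [0.02,0.19,0,0,0,0,1]
    - [0.02,0.19,0,0,0,0,1]
    - [0.02,0.19,0,0,0,0,1]
    - [0.02,0.18,0,0,0,0,1]
    - [0.018,0.175,0,0,0,0,1]
    - [0,0,0,0,0,0,1]

```text
time_s: 19.98
tcp_pos: [657.8, -13.1, 201.9]
ee_rot: [-3.136, 0.16, 0.001]
ft_force: [-0.2, -0.6, -2.1]
finger_gap: 49.9
gripper_force: 62.6
```

```bash
python3 - <<'E'
from h import *
s=bot.get_state();print(s['tcp_pos'],s['joints'])
im=bot.snapshot('scene')
cv2.imwrite('pics/s6.png',cv2.resize(im[110:270,240:440],(800,600))[:,:,::-1])
E
```

```text
[657.8351224  -13.09227397 201.89232336] [-0.7008504   0.86246267  1.16646559  1.65729525 -0.84382164  1.21066827
 -1.00635272]
```

View pics/s6.png

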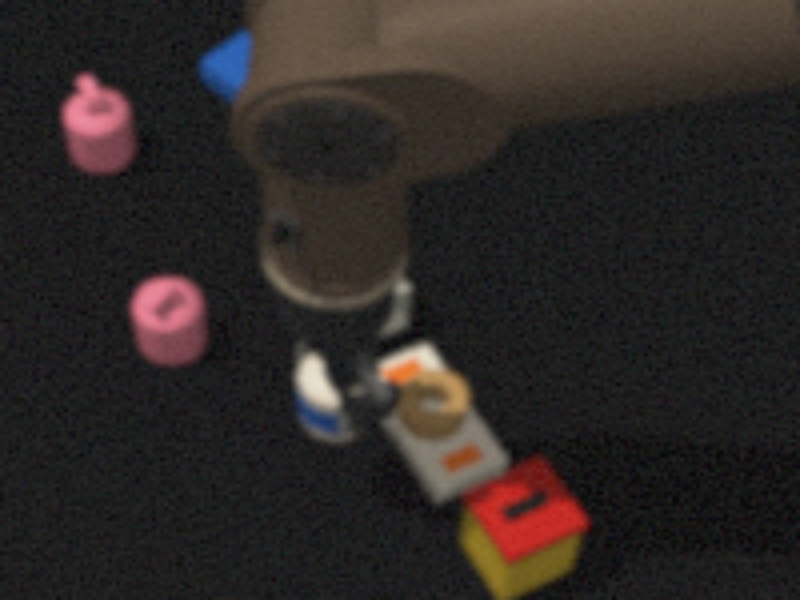

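Emit:
move_arm:
  motion:
    - [0,-0.023,-0.1,0,0,0,1]
    - [0,0,-0.15,0,0,0,1]
    - [0,0,-0.15,0,0,0,1]
    - [0,0,-0.08,0,0,0,1]
    - [0,0,-0.03,0,0,0,1]
    - [0,0,0,0,0,0,1]
    - [0,0,0,0,0,0,1]

```text
time_s: 20.9
tcp_pos: [657.9, -22.2, 101.1]
ee_rot: [3.137, -0.169, 0.002]
ft_force: [-0.1, 0.5, -1.3]
finger_gap: 50.4
gripper_force: 62.6
```

Emit:
move_arm:
  motion:
    - [0,0.022,-0.015,0,0,0,1]
    - [0,0,-0.012,0,0,0,1]
    - [0,0,-0.008,0,0,0,1]
    - [0,0,0,0,0,0,1]
    - [0,0,0,0,0,0,1]

```text
time_s: 21.52
tcp_pos: [657.4, -17.2, 93.4]
ee_rot: [-3.136, 0.169, -0.0]
ft_force: [-2.0, 2.9, 5.0]
finger_gap: 50.0
gripper_force: 63.1
```

Emit:
move_arm:
  motion:
    - [0,0,0,0,0,0,-1]
    - [0,0,0,0,0,0,-1]
    - [0,0,0,0,0,0,-1]
    - [0,0,0.05,0,0,0,-1]
    - [0,0,0.15,0,0,0,-1]
    - [0,0,0.25,0,0,0,-1]
    - [0,0,0.2,0,0,0,-1]
    - [-0.037,0.28,0,0,0,0,-1]
    - [-0.037,0.28,0,0,0,0,-1]
    - [-0.037,0.28,0,0,0,0,-1]
    - [-0.037,0.28,0,0,0,0,-1]
    - [-0.037,0.28,0,0,0,0,-1]

```text
time_s: 23.02
tcp_pos: [620.0, 264.3, 224.0]
ee_rot: [-3.137, 0.169, -0.001]
ft_force: [1.4, -0.2, 0.0]
finger_gap: 85.2
gripper_force: 0.0
```

Emit:
move_arm:
  motion:
    - [0,0,0,0,0,0,-1]
    - [0,0,0,0,0,0,-1]

```text
time_s: 23.28
tcp_pos: [620.3, 262.0, 223.7]
ee_rot: [3.136, -0.169, 0.001]
ft_force: [0.4, -0.4, 0.4]
finger_gap: 85.3
gripper_force: 0.0
```

```bash
python3 -c "
from station import bot
s=bot.get_state();print(s['joints'])"; python3 look.py c 52|grep -E "white|brown|orange|green"
```

```text
[-1.11982697  0.88601999  1.22112798  1.5948922  -0.8598479   1.28571018
 -1.43535923]
top orange [278.93 200.56] [277, 197, 5, 8, 27] [577.4  34.6  24. ]
top orange [305.63 204.04] [304, 200, 4, 8, 27] [567.1 -52.6  24. ]
top brown [148.27 166.93] [140, 142, 28, 79, 887] [680.2 459.6  52. ]
top brown [183.56 170.2 ] [175, 158, 14, 31, 80] [670.4 342.   52. ]
top brown [292.04 201.94] [285, 193, 15, 18, 152] [572.2 -10.   52. ]
top brown [278.91 200.78] [276, 196, 6, 10, 45] [575.4  31.9  52. ]
top brown [305.73 203.91] [303, 200, 6, 9, 44] [566.4 -53.7  52. ]
top green [206.61 190.63] [199, 187, 17, 9, 109] [604.6 262.3  60. ]
top white [434.73 150.99] [422, 140, 23, 36, 479] [ 743.8 -471.5   52. ]
top white [253.34 153.92] [244, 144, 21, 20, 134] [725.2 116.9  52. ]
top white [146.86 169.84] [141, 159, 14, 22, 87] [670.7 463.9  52. ]
top white [189.28 173.12] [188, 166, 3, 14, 25] [661.1 322.9  52. ]
top white [294.81 175.67] [287, 168, 17, 17, 222] [656.4 -17.6  52. ]
top white [292.53 202.4 ] [273, 191, 40, 24, 462] [570.7 -11.6  52. ]
top white [331.08 206.14] [320, 195, 23, 24,
[... 910 characters left out ...]
5] [210, 284, 33, 56, 940] [1026.8   61.3   52. ]
scene green [393.82 297.81] [383, 287, 23, 23, 393] [621.4 263.4  60. ]
scene white [289.67  98.67] [288, 97, 5, 4, 12] [ 471.7 -496.1   52. ]
scene white [219.72 136.04] [210, 112, 28, 51, 884] [ 748.  -483.5   52. ]
scene white [455.26 134.65] [452, 132, 7, 6, 31] [108.8 -59.6  52. ]
scene white [323.33 190.38] [314, 178, 28, 26, 203] [ 585.1 -120.5   52. ]
scene white [346.78 223.66] [330, 202, 37, 40, 378] [592.7  12.   52. ]
scene white [322.44 227.56] [314, 217, 18, 20, 233] [658.2 -16.6  52. ]
scene white [454.86 294.05] [428, 268, 52, 58, 1170] [478.4 343.1  52. ]
scene white [328.15 286.92] [313, 283, 29, 10, 165] [745.6 140.7  52. ]
```

Emit:
move_arm:
  motion:
    - [0,0.003,-0.15,0,0,0,-1]
    - [0,0,-0.2,0,0,0,-1]
    - [0,0,-0.15,0,0,0,-1]
    - [0,0,-0.09,0,0,0,-1]
    - [0,0,-0.03,0,0,0,-1]
    - [0,0,0,0,0,0,-1]
    - [0,0,0,0,0,0,1]
    - [0,0,0,0,0,0,1]
    - [0,0,0,0,0,0,1]
    - [0,0,0,0,0,0,1]
    - [0,0,0,0,0,0,1]

```text
time_s: 24.75
tcp_pos: [620.9, 263.2, 100.4]
ee_rot: [-3.136, 0.169, -0.002]
ft_force: [-1.1, -1.0, 5.0]
finger_gap: 52.2
gripper_force: 62.1
```

Emit:
move_arm:
  motion:
    - [0,0,0.05,0,0,0,1]
    - [0,0,0.2,0,0,0,1]
    - [0,0,0.25,0,0,0,1]
    - [0,0,0.15,0,0,0,1]
    - [-0.075,-0.19,0,0,0,0,1]
    - [-0.075,-0.19,0,0,0,0,1]
    - [-0.075,-0.19,0,0,0,0,1]
    - [-0.075,-0.19,0,0,0,0,1]
    - [-0.075,-0.19,0,0,0,0,1]
    - [-0.075,-0.19,0,0,0,0,1]
    - [-0.075,-0.19,0,0,0,0,1]
    - [-0.075,-0.19,0,0,0,0,1]

```text
time_s: 26.25
tcp_pos: [499.7, -42.2, 229.8]
ee_rot: [-3.137, 0.169, -0.001]
ft_force: [0.3, -0.2, 0.2]
finger_gap: 51.9
gripper_force: 62.9
```

Emit:
move_arm:
  motion:
    - [-0.075,-0.19,0,0,0,0,1]
    - [-0.075,-0.19,0,0,0,0,1]
    - [0,-0.03,0,0,0,0,1]
    - [0,0,0,0,0,0,1]
    - [0,0,0,0,0,0,1]

```text
time_s: 26.88
tcp_pos: [470.8, -121.8, 229.1]
ee_rot: [-3.137, 0.166, 0.0]
ft_force: [-0.3, 0.7, -1.1]
finger_gap: 52.7
gripper_force: 62.9
```

```bash
python3 - <<'E'
from h import *
s=bot.get_state();print(s['tcp_pos'],s['joints'])
im=bot.snapshot('scene')
cv2.imwrite('pics/s7.png',cv2.resize(im[90:310,240:480],(720,600))[:,:,::-1])
E
```

```text
[ 470.83117074 -121.83533008  229.1119008 ] [-0.7152641   0.55482083  1.25235681  2.05628625 -0.63814535  0.99765451
 -0.80877966]
```

View pics/s7.png

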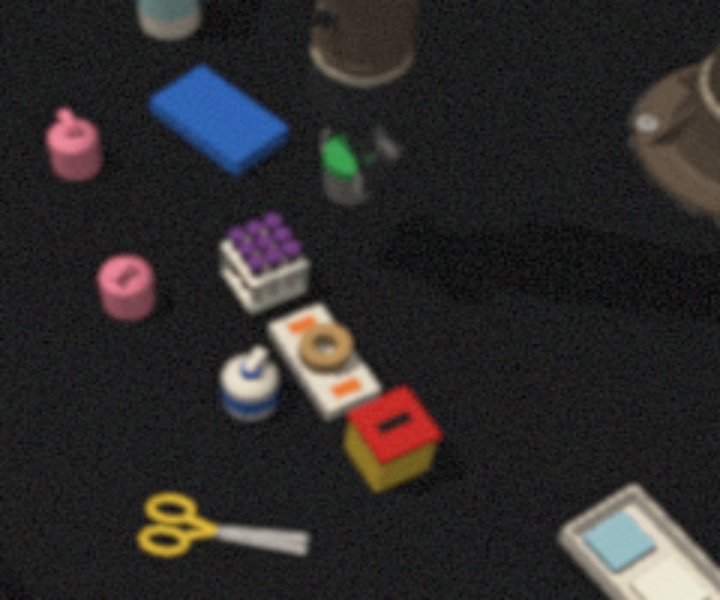

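The box, roll and gel are placed, and the cup hangs upright in the grip at about crop (342,165). Lowering it in front of the rack.

Emit:
move_arm:
  motion:
    - [0,-0.007,-0.12,0,0,0,1]
    - [0,0,-0.18,0,0,0,1]
    - [0,0,-0.16,0,0,0,1]
    - [0,0,-0.1,0,0,0,1]
    - [0,0,-0.05,0,0,0,1]
    - [0,0,0,0,0,0,1]
    - [0,0,0,0,0,0,1]

```text
time_s: 27.8
tcp_pos: [470.8, -124.3, 107.7]
ee_rot: [3.137, -0.168, 0.001]
ft_force: [0.1, -0.2, -0.1]
finger_gap: 52.2
gripper_force: 62.9
```

Emit:
move_arm:
  motion:
    - [0,0.005,-0.018,0,0,0,1]
    - [0,0,-0.012,0,0,0,1]
    - [0,0,-0.006,0,0,0,1]
    - [0,0,0,0,0,0,1]
    - [0,0,0,0,0,0,1]

```text
time_s: 28.42
tcp_pos: [470.4, -123.2, 100.3]
ee_rot: [-3.136, 0.169, -0.0]
ft_force: [-2.1, 1.9, 8.0]
finger_gap: 52.3
gripper_force: 63.7
```

Down with light contact. Releasing, rising, and moving clear to look.

Emit:
move_arm:
  motion:
    - [0,0,0,0,0,0,-1]
    - [0,0,0,0,0,0,-1]
    - [0,0,0,0,0,0,-1]
    - [0,0,0.05,0,0,0,-1]
    - [0,0,0.15,0,0,0,-1]
    - [0,0,0.25,0,0,0,-1]
    - [0,0,0.25,0,0,0,-1]
    - [-0.05,0.25,0.1,0,0,0,-1]
    - [-0.1,0.25,0,0,0,0,-1]
    - [-0.1,0.25,0,0,0,0,-1]
    - [-0.05,0.25,0,0,0,0,-1]
    - [0,0.2,0,0,0,0,-1]

```text
time_s: 29.92
tcp_pos: [409.2, 118.6, 260.4]
ee_rot: [-3.135, 0.167, 0.001]
ft_force: [-0.9, 0.5, -0.5]
finger_gap: 85.3
gripper_force: 0.0
```

Emit:
move_arm:
  motion:
    - [0,0.2,0,0,0,0,-1]
    - [0,0.2,0,0,0,0,-1]
    - [0,0.2,0,0,0,0,-1]
    - [0,0,0,0,0,0,-1]
    - [0,0,0,0,0,0,-1]

```text
time_s: 30.55
tcp_pos: [410.3, 236.0, 260.2]
ee_rot: [3.136, -0.17, 0.0]
ft_force: [-0.3, 0.1, 0.5]
finger_gap: 85.5
gripper_force: 0.0
```

```bash
python3 look.py d 52|grep -E "white|brown|orange|green"; python3 - <<'E'
import cv2
cv2.imwrite('pics/d_c.png',cv2.resize(cv2.imread('pics/d_top.png')[140:270,140:440],(800,347),interpolation=cv2.INTER_CUBIC))
E
```

```text
top orange [278.86 200.68] [277, 197, 5, 8, 28] [577.   34.8  24. ]
top orange [305.66 203.76] [304, 200, 4, 8, 29] [568.  -52.7  24. ]
top brown [292.05 202.08] [285, 193, 15, 18, 156] [571.7 -10.1  52. ]
top brown [278.91 200.78] [276, 196, 6, 10, 45] [575.4  31.9  52. ]
top brown [305.72 204.04] [303, 200, 6, 9, 46] [566.  -53.7  52. ]
top brown [185.65 255.18] [172, 247, 21, 23, 66] [398.2 327.4  52. ]
top brown [150.94 259.38] [140, 248, 26, 22, 434] [382.4 440.8  52. ]
top green [327.11 234.96] [318, 226, 19, 19, 289] [ 468.8 -122.6   60. ]
top white [434.79 150.98] [422, 140, 23, 36, 476] [ 743.9 -471.7   52. ]
top white [253.33 153.88] [244, 144, 21, 20, 130] [725.3 117.   52. ]
top white [294.77 175.66] [287, 168, 17, 16, 217] [656.4 -17.4  52. ]
top white [292.5  202.33] [273, 191, 40, 24, 447] [571.  -11.5  52. ]
top white [331.05 206.33] [320, 195, 23, 24, 334] [ 559.6 -134.5   52. ]
top white [292.11 202.37] [289, 199, 7, 8, 46] [570.8 -10.3  52. ]
top white [185.02 234.22] [163, 220, 44, 43, 1209] [464.9 331.   52. ]
scene orange [346.34 214.14] [336, 206, 21, 18, 187] 
[... 752 characters left out ...]
[210, 284, 33, 56, 946] [1026.6   61.2   52. ]
scene green [354.11 171.85] [345, 164, 20, 17, 271] [ 471.6 -119.6   60. ]
scene white [290.21  99.  ] [288, 97, 6, 5, 14] [ 471.  -493.8   52. ]
scene white [219.7  136.05] [210, 112, 28, 51, 883] [ 748.1 -483.5   52. ]
scene white [455.34 134.72] [453, 132, 6, 6, 29] [108.8 -59.2  52. ]
scene white [323.23 190.28] [314, 178, 28, 25, 200] [ 585.2 -121.    52. ]
scene white [346.77 223.75] [330, 202, 37, 40, 375] [592.9  12.2  52. ]
scene white [322.48 227.5 ] [314, 217, 18, 20, 234] [658.  -16.7  52. ]
scene white [456.05 296.81] [428, 268, 58, 58, 1689] [481.  350.4  52. ]
scene white [328.15 286.94] [313, 283, 29, 10, 164] [745.6 140.7  52. ]
```

View pics/d_c.png

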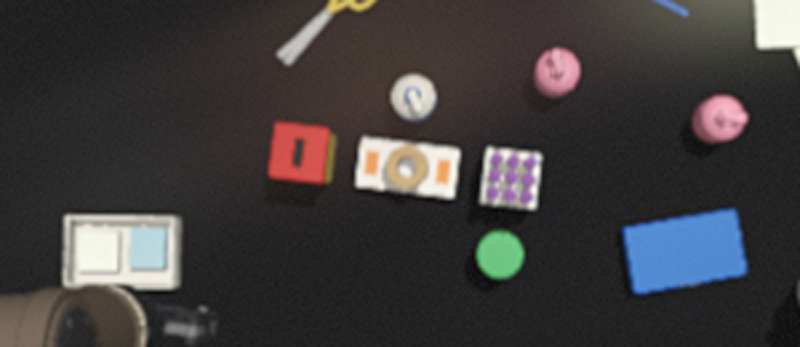

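The top view shows everything in place. The cup (500,255), box with roll (407,168) and gel (413,97) are all within about 2 mm of target, and the bystanders haven't moved.

```bash
python3 -c "
from station import bot
print(bot.finish_job())"
```

```text
the job is handed in; nothing more can be done
None
```

The station is laid out in the order you asked, with each piece within about 2 mm of its target in the last pictures, and the job was handed in at about 31 s; no verdict came back.

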